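Brace the drying jar and unscrew its cap

ROBOT

A 6-joint arm with a two-finger parallel gripper is mounted at the origin on the work surface. World frame = base frame: x ahead of the robot, y to its left, z up, the work surface at z = 0. Lengths are in m, angles in rad, forces in N, time in s.
With the tool pointing down it reaches from about 0.4 to 0.925 m from the base axis. Payload 12.5 kg.
Tool frame: the origin (TCP) lies at the very end of the fingers, on their centre line; the grasp point (between the pads) lies r.grip_point_offset behind it (r.grip_point_offset is the distance from the TCP to the grasp point, in m); z points along the fingers, y is the line along which they close (so a half turn about z gives the same grasp; the last joint's range is limited). The gripper opens to 95 mm and grips with 3 to 60 N. Pads are 20 mm wide; open, the fingers measure 119 mm over their backs; the gripper's body (75 mm by 180 mm) begins 59 mm behind the grasp point.
Start: joints at [-1.446, 0.491, 1.559, -0, 1.092, -0.106], TCP at [0.143, -0.608, 0.188] pointing down, gripper open.
Joint ranges: [-3.1, 3.1], [-0.84, 2.19], [0.05, 2.79], [-1.13, 4.28], [0.06, 2.93], [-2.69, 2.69]. Speed limits (rad/s): [2.22, 2.22, 2.79, 3.14, 3.14, 3.14].

INTERFACE

Orientations are given as [roll, pitch, yaw] about the fixed x, y, z axes, in that order (R = Rz(yaw) Ry(pitch) Rx(roll)).
In Python, from rig import r, imaging, sign_off gives the robot as it stands.
- The arm moves only by the tool play_rows, never from a script. Its argument "motion" is a list that holds one entry, the list of rows, each a list of 5 numbers: the opening, from 0 (shut) to 1 (fully open), then the shift along the tool's x, y, z in cm, then the turn about the tool's z in degrees. In form: [[[grip, x, y, z, roll], ...]]. A call has 1 to 8 rows; each row is the pose to reach, as a shift and turn from the pose commanded when the call began, along the tool's axes at that moment; what a row does not reach only later rows make up. A row lasts 1/10 s, in which the tool goes at most 50 mm and 8.59 degrees, less where a joint would pass 70% of its speed; a pose out of reach is approached as far as the arm can. A call with a gripper value outside its range is refused whole. The fingers move at their own pace and stop on an object; "newtons" is the grip in N (left out, the last holds). Time passes only in rows, so rows that repeat a pose let the fingers close. It gives the time, the measured TCP pose, the force, the opening and the grip force at its end, in the units of the state.
- r.get_state(): the state, without advancing time (a new reading comes with each control period).
- imaging.read_camera(name): name is "side" or "top" or "wrist"; returns the picture (384x512x3 uint8, red, green, blue); there is no depth.
- imaging.get_calibration(name): a dict with "fx", "fy", "cx", "cy" (pixels), "cam_to_world" (4x4, takes a point from camera to world coordinates). Camera axes: x right, y down, z forward; pixel columns grow to the right and rows downward; lengths in m; the calibration is good to about 2 mm. A picture is of the moment at which its call begins: read the wrist's pose just before it. get_calibration takes no time and is no camera call; for the wrist camera it gives the pose at the moment of the call.
- sign_off(): hands the job in; it is judged then, once.
The state is a dict: "t": time; "joints": joint angles; "qd": joint speeds; "joint_efforts": joint torques, N m; "ee_pos": TCP position; "tcp_rot": TCP orientation; "force": force on the tool from outside, world axes, zero at the start; "moment": the same for the moment, N m; "gripper_width": finger opening in m; "grip_force": force on a finger pad.
Only numpy, scipy, OpenCV 4.12 (cv2) and the standard library are available. Lean on these libraries where they do the work, as an engineer would, in place of code of your own. Each camera call takes 0.05 s, during which the arm holds its last target. There are 200 camera calls.

TASK

Throw the clamp lever into the notch marked by the brass stud, so that the jaw braces the amber drying jar. Then unscrew the jar's tight black cap (anticlockwise seen from above) until its threads let go, lift it straight up, and finish while still holding it in the gripper, level and still, about 2 cm above the jar's mouth and centred over it. Leave the lever in its notch, the jar standing in its clamp, and the things around undisturbed.

Things in the scene. Friction and masses are not known exactly. Their poses are not given: they have to be found in the camera images.
- clamp: Fixed grey clamp stand for the jar, base plate 150 x 230 x 12 mm. Origin: on the cabinet top (underside of the base), below the axis of the jar's place; z up. The jar stands on the plate (12 mm up). At +y of the jar is a fixed V block (top 68 mm up), at -y a sliding jaw (top below 55 mm) that moves to +y. The lever's upright pivot is at x 0, y -85 mm; along -x from the pivot is the marked notch.
- lever_pivot (a point): The lever's pivot axis (upright) at the underside of the lever, 58 mm above the cabinet top. Axes parallel to the clamp's.
- lever (a joint): Angle of the clamp lever (rad), 0 to 0.91, growing CLOCKWISE from above. At 0 (open) the arm points 0.85 rad anticlockwise of the clamp's -x; at 0.85 along it, over the marked notch. It stays where left. From 0.25 the jaw's spring resists; at 0.76 a sprung ball rides over a ridge into the notch: about 5 to 8 N at the knob. Let go there, it rests at 0.80 to 0.88. Stop at 0.91.
- lever_knob (a point): Top centre of the upright black knob at the lever's end, 105 mm from the pivot axis, 111 mm above the cabinet top. The knob is a cylinder 22 mm in diameter, 43 mm tall, on a flat 14 mm wide steel arm (top 68 mm above the cabinet top). The point's x axis points outward along the arm.
- jar: Amber glass jar, loose, about 0.4 kg. Origin: centre of its underside; z up. Body 68 mm in diameter to 80 mm up, shoulder to 92 mm, neck 40 mm in diameter to 119 mm. Unless the clamp lever is in the marked notch the jar just spins round with the cap.
- jar_mouth (a point): Centre of the jar's mouth, the top of the neck, 119 mm above the jar's underside. A spring-loaded rubber seal disc in the mouth pushes the cap up with about 10 N and comes up 4 mm when the cap is off.
- cap: Black ribbed screw cap, 60 mm in diameter, 28 mm tall, about 70 g. Origin: centre of its lower edge; z up. Screwed on, its lower edge is 100 mm above the jar's underside (19 mm below the mouth) and 112 mm above the cabinet top. Tight: needs roughly 0.15 to 0.4 N m. Two-start right-hand thread: turned anticlockwise from above it rises 3 mm and lets go after about 1.2 rad; between 1.3 and 2.4 rad it lifts straight off (about 22 mm until clear of the mouth).
- transformer: Bystander: black bakelite transformer on a wooden base, 110 x 85 mm, 86 mm tall. Origin: centre of its underside.
- posts: Bystander: pair of brass contact posts on a 70 x 110 mm wooden base, 60 mm tall. Origin: centre of its underside.
- tube: Bystander: frosted glass cathode tube, 47 mm in diameter, 245 mm long along y, in its wooden cradle 90 x 200 mm, 73 mm tall. Origin: centre of the cradle's underside.
- core: Bystander: dark iron U core block, 75 x 50 mm, 57 mm tall. Origin: centre of its underside.
- spare_jar: Bystander: small closed jar, 54 mm in diameter, 75 mm tall, standing free. Origin: centre of its underside.
- screwdriver: Bystander: screwdriver 190 mm long, lying. Origin: on the cabinet top below its middle; its x axis lies along it.

How it is judged:
On the way, in this order (a step that is already met when the one before it is completed fails the run):
1. the lever is in the marked notch while the cap is still screwed on (value of joint lever between 0.77 and 0.95 rad and z of cap in the frame of jar_mouth below -0.015 m), for 0.2 s.
2. with the lever still in the notch, the cap's threads have let go and it is risen 9 mm or more off its seat (value of joint lever between 0.77 and 0.95 rad and z of cap in the frame of jar_mouth above -0.01 m), for 0.1 s.
At the end, for the whole second after the job is handed in: Lever at 0.77-0.95 rad. Cap held by the fingers alone (over 1.5 N), below 0.03 m/s, tilt under 0.15 rad, its lower edge 4-45 mm above the mouth and within 15 mm of its axis. Jar upright in the clamp (within 10 mm, lifted under 5 mm) (value of joint lever between 0.77 and 0.95 rad and z of cap in the frame of jar_mouth between 0.004 and 0.045 m and horizontal distance between cap and jar_mouth below 0.015 m and angle between cap's own z axis and vertical below 0.15 rad and contact force between the fingers and cap above 1.5 N and contact force between cap and jar below 0.1 N and contact force between cap and clamp below 0.1 N and linear speed of cap below 0.03 m/s and z of jar in the frame of clamp below 0.017 m and angle between jar's own z axis and vertical below 0.08 rad and horizontal distance between jar and clamp below 0.01 m); the arm keeps its last pose, push and grip.
It fails at once if the jar is pulled up out of its clamp by more than 13 mm or tipped over 0.2 rad (z of jar in the frame of clamp above 0.025 m or angle between jar's own z axis and vertical above 0.2 rad).
It fails at once if a thing standing around is moved by more than 20 mm (distance of any of transformer, posts, tube, core, spare_jar, screwdriver from where it was at the start of the episode above 0.02 m).
It also fails if it takes over 54 s, if anything falls off the work surface, if the arm or the gripper's body presses on something with over 40 N, if the wrist force passes 120 N, or if a joint passes its speed limit or range.

## Working session

There is one attempt and no reset: what is moved stays moved. The work goes in short steps, Python scripts to look and compute and a tool call to move; the robot and the scene stay as the last step left them, time stands still between calls to the robot, and variables do not carry over. Pictures are saved under pics/ and viewed, at most 10 in all, crops included, and the job is handed in when it is done.

Besides the shell and the picture viewer there is one more tool, called as name(argument=value, ...), one argument or row to a line, values as JSON. play_rows: Moves the arm, as the interface text tells. Its arguments: {"type":"object","properties":{"motion":{"type":"array","items":{"type":"array","items":{"type":"array","items":{"type":"number"}}}},"newtons":{"type":"number"}},"required":["motion"]}

```bash
mkdir -p pics; ls
python3 - <<'E'
from rig import r, imaging
import cv2, numpy as np
print(r.get_state(), r.grip_point_offset)
for n in ("top","side","wrist"):
    c=imaging.get_calibration(n); print(n,c["fx"],c["cx"],c["cy"],np.round(c["cam_to_world"],3).tolist())
    cv2.imwrite(f"pics/{n}0.png",cv2.resize(imaging.read_camera(n)[:,:,::-1],(800,600),interpolation=cv2.INTER_CUBIC))
E
```

```text
pics
{'t': 0.0, 'joints': array([-1.44557153e+00,  4.91551226e-01,  1.55945482e+00, -8.03904214e-06,
        1.09167627e+00, -1.05594339e-01]), 'qd': array([-0.00253988, -0.00038882, -0.0003781 , -0.00021917,  0.00024713,
       -0.00079254]), 'joint_efforts': array([-3.87632845e-04, -6.12645864e+01, -2.58184004e+01,  6.91613881e-02,
        4.81963798e-02, -9.89821251e-05]), 'ee_pos': array([ 0.14297402, -0.60815018,  0.18746509]), 'tcp_rot': array([-3.14050831e+00, -1.07758061e-04,  2.30822789e-01]), 'force': array([ 0.09986446,  0.53628709, -0.04782655]), 'moment': array([ 0.00922831,  0.0364495 , -0.04905835]), 'grip_force': 0.0, 'gripper_width': 0.09506504006018901} 0.0188
top 419.91972993027895 253.93485712400147 194.17805066872234 [[-0.002, -0.998, 0.068, 0.503], [-1.0, 0.002, 0.004, -0.014], [-0.004, -0.068, -0.998, 1.348], [0.0, 0.0, 0.0, 1.0]]
side 353.9818114115161 253.17583168799507 186.07663608013095 [[-0.734, -0.448, 0.509, 0.049], [-0.679, 0.482, -0.554, 0.616], [0.003, -0.753, -0.658, 0.806], [0.0, 0.0, 0.0, 1.0]]
wrist 270.8434072388227 259.02429924345074 194.45293144553207 [[0.229, -0.934, -0.273, 0.22], [-0.973, -0.22, -0.063, -0.59], [-0.002, 0.28, -0.96, 0.384], [0.0, 0.0, 0.0, 1.0]]
```

View pics/top0.png

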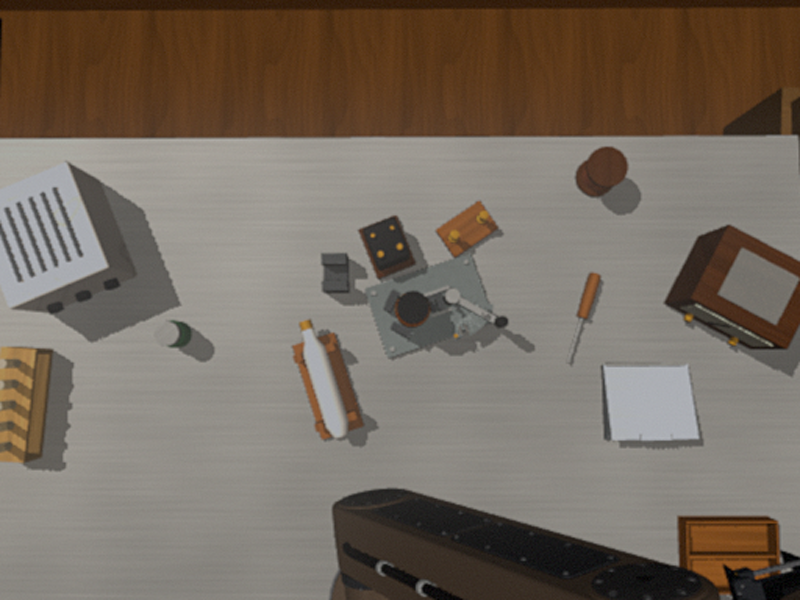

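View pics/side0.png

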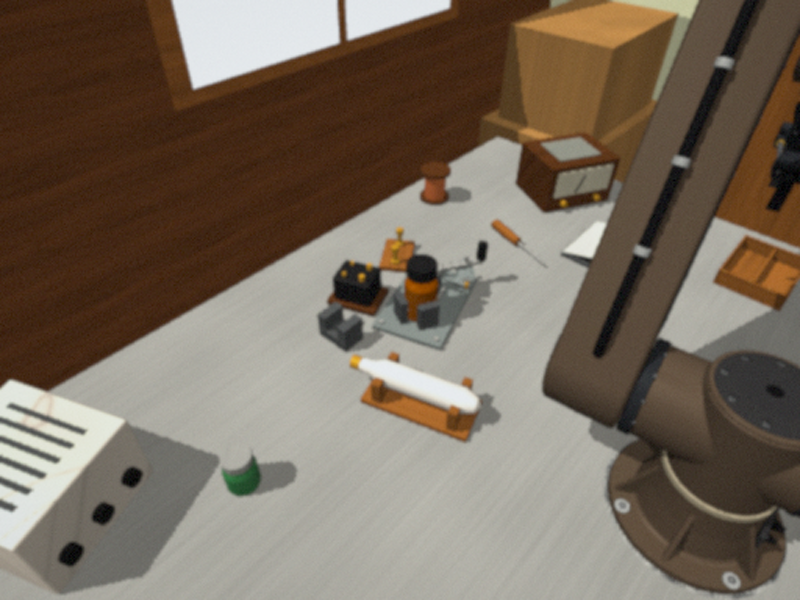

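The top view shows the clamp with the cap at about (413,307), the lever pivot near (452,296), the knob at (502,321) and the stud at (457,336). An enlarged crop will give better pixel positions.

```bash
cat > h.py <<'E'
from rig import r, imaging
import cv2, numpy as np
def ray(n,u,v,z):
    c=imaging.get_calibration(n); T=np.array(c["cam_to_world"])
    d=T[:3,:3]@[(u-c["cx"])/c["fx"],(v-c["cy"])/c["fy"],1]
    return T[:3,3]+d*(z-T[2,3])/d[2]
def proj(n,p):
    c=imaging.get_calibration(n); T=np.array(c["cam_to_world"])
    q=T[:3,:3].T@(np.array(p)-T[:3,3]); return q[:2]/q[2]*[c["fx"],c["fy"]]+[c["cx"],c["cy"]]
def crop(n,u0,v0,w,h,s,name):
    im=imaging.read_camera(n)[v0:v0+h,u0:u0+w,::-1]
    cv2.imwrite(f"pics/{name}.png",cv2.resize(im,None,fx=s,fy=s,interpolation=cv2.INTER_CUBIC))
E
python3 - <<'E'
from h import *
crop("top",220,155,120,85,6.6,"topc")
E
```

```text
(no output)
```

View pics/topc.png

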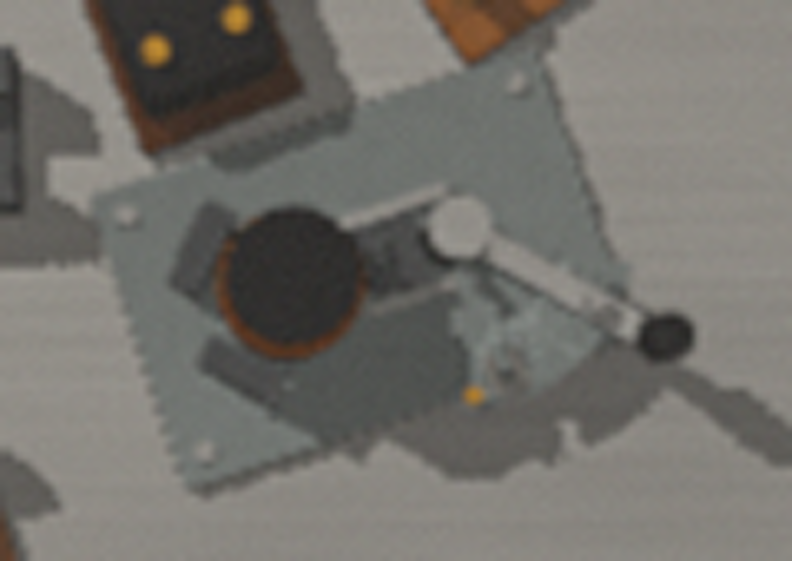

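Run:
```python
from h import *
f=lambda u,v,z: ray("top",220+u/6.6,155+v/6.6,z)
cap=f(292,281,.140); piv=f(461,228,.075); kn=f(668,335,.111); stud=f(474,395,.03)
print(cap,piv,kn,stud)
d=cap-piv; print("cap-piv",np.hypot(*d[:2]),"clamp y dir yaw",np.arctan2(d[1],d[0])-np.pi/2)
e=kn-piv; print("piv-knob",np.hypot(*e[:2]),"dir",np.arctan2(e[1],e[0]))
a=f(95,200,.012);b=f(540,50,.012);c=f(195,490,.012)
print("edge yaw", np.arctan2(*(a-b)[[1,0]])-np.pi/2, np.arctan2(*(a-c)[[1,0]]))
s=ray("side",422/1.5625,262/1.5625,.140); print("side cap",s)
print("side knob",ray("side",483/1.5625,243/1.5625,.111), proj("side",kn))
```

```text
[ 0.57586809 -0.03892884  0.14      ] [ 0.60406225 -0.1181611   0.075     ] [ 0.5530987  -0.20714081  0.111     ] [ 0.52810185 -0.12737925  0.03      ]
cap-piv 0.08409912422398023 clamp y dir yaw 0.34186970408584694
piv-knob 0.10254107494155495 dir -2.0909415958877933
edge yaw 0.3241156370586269 0.33167296062473406
side cap [ 0.5843609  -0.04122678  0.14      ]
side knob [ 0.55547191 -0.20727451  0.111     ] [309.68113395 155.82789383]
```

play_rows(
  motion=[
    [[1,5,-3,0,-7],[1,9,-5.4,0,-14],[1,13,-7.8,0,-21],[1,17,-10.2,0,-28],[1,21,-12.7,0,-35],[1,25,-15,0,-41],[1,29,-17.5,0,-47],[1,33,-20,0,-47]],
  ],
  newtons=15,
)

```text
t: 1.0
ee_pos: [0.4196, -0.3367, 0.1881]
tcp_rot: [3.141, 0.0, 1.055]
force: [0.2, -0.2, 0.7]
gripper_width: 0.0951
grip_force: 0.0
```

```bash
cat >> h.py <<'E'
def togo(p,yaw):
    s=r.get_state(); y=s["tcp_rot"][2]; d=np.array(p)-s["ee_pos"]
    c,n=np.cos(y),np.sin(y)
    print("now",s["t"],s["ee_pos"],s["tcp_rot"],"F",s["force"],"w",s["gripper_width"],"g",s["grip_force"],"j6",s["joints"][5])
    print("go cm/deg",100*(d[0]*c+d[1]*n),100*(d[0]*n-d[1]*c),-100*d[2],-np.degrees((yaw-y+np.pi)%(2*np.pi)-np.pi))
E
python3 -c "
from h import *
togo([.553,-.207,.15],1.05)"
```

```text
now 1.0 [ 0.41958116 -0.33669092  0.18809028] [3.14146096e+00 7.47498259e-05 1.05458983e+00] F [ 0.19790513 -0.20298452  0.72529066] w 0.09509908973096791 g 0.0 j6 -0.2827882385899122
go cm/deg 17.864538636297727 5.2020645695110055 3.809028393622127 0.26297771689725374
```

play_rows(
  motion=[
    [[1,4.5,1.3,0,0],[1,9,2.6,0,0],[1,13.4,3.9,1,0],[1,17.9,5.2,2.5,0],[1,17.9,5.2,3.8,0],[1,17.9,5.2,3.8,0]],
  ],
)

```text
t: 1.6
ee_pos: [0.552, -0.2075, 0.1481]
tcp_rot: [-3.138, 0.0, 1.053]
force: [-0.5, -0.6, 0.4]
gripper_width: 0.0953
grip_force: 0.0
```

```bash
python3 -c "
from h import *
togo([.553,-.207,.15],1.05)
crop('wrist',0,0,512,384,1.5625,'w1')
print(proj('wrist',[.5531,-.2071,.111])*1.5625)"
```

```text
now 1.6 [ 0.55200593 -0.20753382  0.14811176] [-3.13814460e+00  3.89297925e-04  1.05321410e+00] F [-0.45060276 -0.56270092  0.42602912] w 0.09530685025893651 g 0.0 j6 0.046263576775451225
go cm/deg 0.09557438653212226 0.059974742408310334 -0.18882367432090097 0.18415407892910504
[406.38449034 319.06557104]
```

View pics/w1.png

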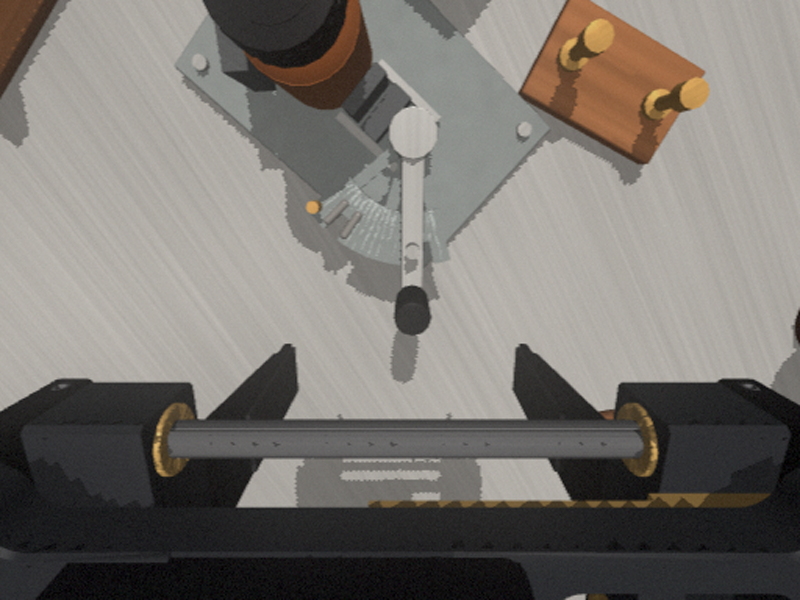

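The knob top is near (412,318), close to the predicted (406,319), and the pivot is near (413,132). The knob sits between the fingers, so I'll refine the position and go down.

```bash
python3 -c "
from h import *
k=ray('wrist',412/1.5625,318/1.5625,.111);p=ray('wrist',413/1.5625,132/1.5625,.075);print(k,p,np.hypot(*(k-p)[:2]),np.arctan2(*(k-p)[[1,0]]))
togo([k[0],k[1],.076],1.07)"
```

```text
[ 0.55626951 -0.20815279  0.111     ] [ 0.60870744 -0.11748314  0.075     ] 0.10474121403488876 -2.095137426636801
now 1.65 [ 0.55191744 -0.20856628  0.14927142] [-3.13958612e+00  3.59772342e-04  1.05177847e+00] F [ 0.19448008 -0.23338873 -0.11719881] w 0.09487959211153983 g 0.0 j6 0.046105829266147084
go cm/deg 0.25177787830861936 0.3573830479910618 7.3271415294961795 -1.044016656135544
```

play_rows(
  motion=[
    [[1,0.2,0.3,2,0],[1,0.2,0.3,5,0],[1,0.2,0.3,7.2,0],[0.2,0.2,0.3,7.2,0],[0.2,0.2,0.3,7.2,0],[0.2,0.2,0.3,7.2,0],[0.15,0.2,0.3,7.2,0],[0.15,0.2,0.3,7.2,0]],
  ],
  newtons=12,
)

```text
t: 2.45
ee_pos: [0.5564, -0.2087, 0.079]
tcp_rot: [3.14, -0.0, 1.051]
force: [0.3, -0.3, 0.4]
gripper_width: 0.0605
grip_force: 0.0
```

```bash
cat > arc.py <<'E'
from h import *
s=r.get_state(); print(s["t"],s["ee_pos"],s["tcp_rot"],s["force"],s["gripper_width"],s["grip_force"])
P=np.array([.6065,-.118]); v=s["ee_pos"][:2]-P; y=s["tcp_rot"][2]; print("dir",np.arctan2(v[1],v[0]),np.hypot(*v))
for dth in np.arange(.1,.95,.1):
    c,n=np.cos(-dth),np.sin(-dth); d=np.array([[c,-n],[n,c]])@v-v
    print(round(dth,2),np.round([100*(d[0]*np.cos(y)+d[1]*np.sin(y)),100*(d[0]*np.sin(y)-d[1]*np.cos(y)),np.degrees(dth)],2))
E
python3 arc.py
```

```text
2.45 [ 0.55639977 -0.20871649  0.07899298] [ 3.14009096e+00 -1.20097316e-06  1.05096714e+00] [ 0.34491896 -0.27193806  0.38819371] 0.06050983932157412 0.0
dir -2.075382616376001 0.10363162997568344
0.1 [ 0.04 -1.04  5.73]
0.2 [ 0.18 -2.06 11.46]
0.3 [ 0.42 -3.07 17.19]
0.4 [ 0.76 -4.05 22.92]
0.5 [ 1.19 -4.99 28.65]
0.6 [ 1.72 -5.88 34.38]
0.7 [ 2.33 -6.71 40.11]
0.8 [ 3.03 -7.48 45.84]
0.9 [ 3.8  -8.18 51.57]
```

play_rows(
  motion=[
    [[0.15,0,0,0,0],[0.15,0,0,0,0],[0.15,0,0,0,0],[0.15,0,0,0,0],[0.15,0,0,0,0],[0.15,0,0,0,0],[0.15,0,0,0,0]],
  ],
  newtons=12,
)

```text
t: 3.15
ee_pos: [0.5561, -0.2085, 0.078]
tcp_rot: [3.142, 0.0, 1.051]
force: [0.3, -0.2, -0.5]
gripper_width: 0.0211
grip_force: 12.0
```

```bash
python3 arc.py
```

```text
3.15 [ 0.55613148 -0.20845561  0.07798585] [3.14158272e+00 2.46951001e-05 1.05108408e+00] [ 0.34451265 -0.19125602 -0.45798522] 0.021102268862863902 11.999845057725906
dir -2.0788692182401123 0.10353359205316416
0.1 [ 0.04 -1.03  5.73]
0.2 [ 0.18 -2.06 11.46]
0.3 [ 0.43 -3.06 17.19]
0.4 [ 0.77 -4.04 22.92]
0.5 [ 1.21 -4.98 28.65]
0.6 [ 1.74 -5.87 34.38]
0.7 [ 2.36 -6.7  40.11]
0.8 [ 3.05 -7.46 45.84]
0.9 [ 3.82 -8.16 51.57]
```

play_rows(
  motion=[
    [[0.15,0.05,-1.03,0,6],[0.15,0.2,-2.06,0,11.5],[0.15,0.43,-3.06,0,17],[0.15,0.77,-4.04,0,23],[0.15,1.2,-5,0,28.6],[0.15,1.75,-5.9,0,34.4],[0.15,2.35,-6.7,0,40],[0.15,2.5,-6.87,0,41]],
  ],
  newtons=20,
)

```text
t: 3.95
ee_pos: [0.5092, -0.1521, 0.0781]
tcp_rot: [3.141, -0.001, 0.333]
force: [3.2, -0.3, -4.1]
gripper_width: 0.0211
grip_force: 20.0
```

```bash
python3 arc.py|head -4;  python3 -c "
from h import *
print(proj('top',[.505,-.1535,.111]));crop('top',220,155,120,85,6.6,'topd')"
```

```text
3.95 [ 0.50920321 -0.15210771  0.07806815] [ 3.14093569e+00 -9.32829842e-04  3.33419322e-01] [ 3.20620047 -0.25271834 -4.10386292] 0.021083107734832664 19.99986380338669
dir -2.8044250391841756 0.10310189489299668
0.1 [ 0.05 -1.03  5.73]
0.2 [ 0.2  -2.05 11.46]
[303.14902525 222.16954462]
```

View pics/topd.png

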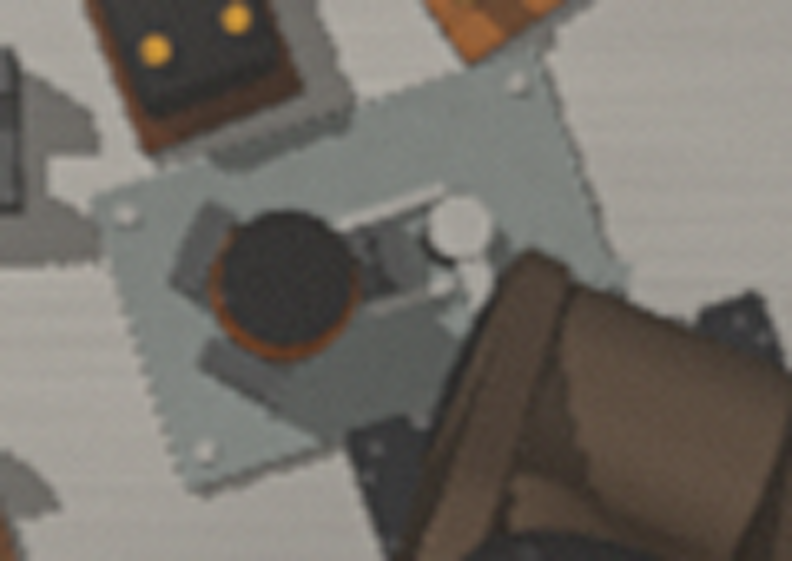

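The lever now points at about -2.80 rad, roughly the notch direction. The jar has shifted slightly and the cap centre is now at crop (286,284). I'll nudge a little further, release and rise.

play_rows(
  motion=[
    [[0.15,0,-0.2,0,1],[0.15,0,-0.3,0,1.5],[0.15,0,-0.3,0,1.5]],
  ],
)

```text
t: 4.3
ee_pos: [0.5084, -0.15, 0.078]
tcp_rot: [3.141, -0.001, 0.309]
force: [4.5, 1.5, -3.9]
gripper_width: 0.0206
grip_force: 20.0
```

```bash
python3 arc.py|head -2
```

```text
4.3 [ 0.50839595 -0.14995748  0.07800688] [ 3.14117981e+00 -7.57709641e-04  3.09367659e-01] [ 4.53708159  1.47068203 -3.88464568] 0.0206261399471838 19.9994695186615
dir -2.826681759411319 0.10317793224087153
```

play_rows(
  motion=[
    [[0.5,0,0,0,0],[0.5,0,0,0,0],[0.5,0,0,0,0],[0.6,0,0,-2,0],[1,0,0,-6,0],[1,0,0,-10,0],[1,-5,0,-11,0],[1,-10,0,-11,0]],
  ],
)

```text
t: 5.1
ee_pos: [0.4132, -0.1802, 0.1895]
tcp_rot: [3.139, -0.002, 0.311]
force: [0.2, -0.8, -0.4]
gripper_width: 0.0795
grip_force: 0.0
```

```bash
python3 -c "
from h import *
togo([.575,-.037,.2],-.4)
crop('wrist',0,0,512,384,1.5625,'w2')
print(proj('wrist',[.575,-.037,.14])*1.5625,proj('wrist',[.505,-.1535,.111])*1.5625)"
```

```text
now 5.1 [ 0.41319674 -0.18023988  0.18945944] [ 3.13909818e+00 -1.76171003e-03  3.11457856e-01] F [ 0.18121713 -0.7673824  -0.36194241] w 0.07947772836403404 g 0.0 j6 0.7016759246620294
go cm/deg 19.791393937122365 -8.676422705988687 -1.054056055515931 40.763532460541704
[226.5016423  -96.24805752] [413.84992822 140.70645512]
```

View pics/w2.png

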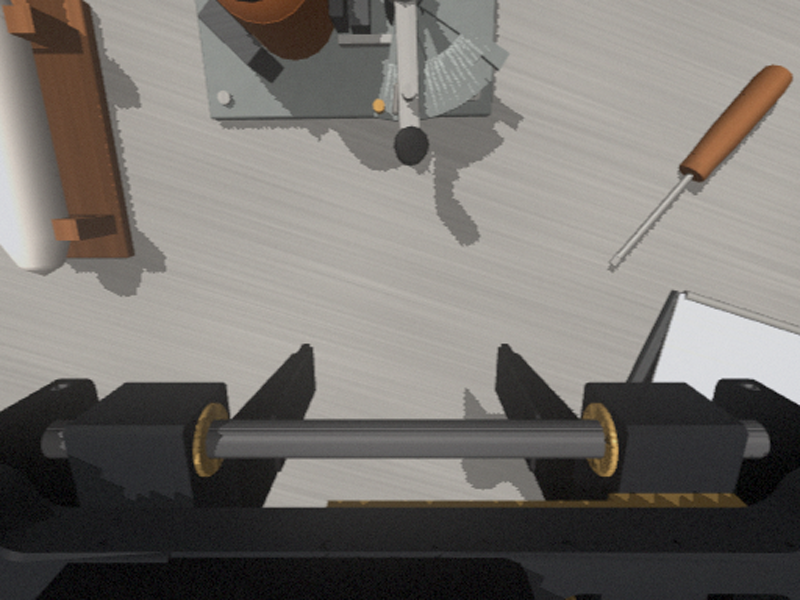

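```bash
python3 -c "
from h import *
c=ray('top',220+286/6.6,155+284/6.6,.14);print(c)
togo([c[0],c[1],.19],-.4)"
```

```text
[ 0.57456265 -0.03630571  0.14      ]
now 5.15 [ 0.40655597 -0.18023727  0.18836132] [-3.14076374e+00  2.45497191e-03  3.10423541e-01] F [-0.52379584  0.46073329  0.17666608] w 0.08358853280083427 g 0.0 j6 0.6962780289210331
go cm/deg 20.394229239332905 -8.573260428725646 -0.16386792526165705 40.70427058925569
```

play_rows(
  motion=[
    [[1,4,-1.7,-0.2,8],[1,8.2,-3.4,-0.2,16],[1,12.3,-5.1,-0.2,24],[1,16.4,-6.9,-0.2,32],[1,20.4,-8.6,-0.2,40],[1,20.4,-8.6,-0.2,40.7],[1,20.4,-8.6,-0.2,40.7]],
  ],
)

```text
t: 5.85
ee_pos: [0.5815, -0.0354, 0.1894]
tcp_rot: [3.141, 0.001, -0.399]
force: [-0.8, -0.2, -0.2]
gripper_width: 0.0952
grip_force: 0.0
```

```bash
python3 -c "
from h import *
togo([.5746,-.0363,.12],-.4)
crop('wrist',0,0,512,384,1.5625,'w3')
print(proj('wrist',[.5746,-.0363,.14])*1.5625)"
```

```text
now 5.85 [ 0.58147861 -0.03538416  0.18939735] [ 3.14095383e+00  1.35611104e-03 -3.98568918e-01] F [-0.76643851 -0.19692986 -0.17188876] w 0.09515739337425873 g 0.0 j6 1.79557203222756
go cm/deg -0.5984007151335238 0.351363973170029 6.939735413086906 0.08199495661450708
[410.12806404 323.39313631]
```

View pics/w3.png

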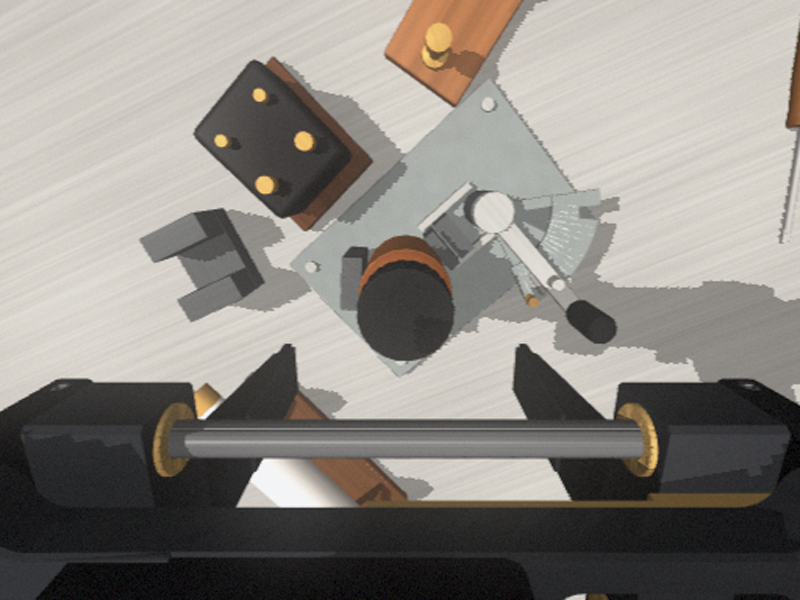

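The cap's top face is centred at about (405,314), between the fingers, and the lever lies beside the stud.

```bash
python3 -c "
from h import *
k=ray('wrist',405.5/1.5625,314/1.5625,.14);print(k)
togo([k[0],k[1],.111],-.4)"
```

```text
[ 0.5812829  -0.03602944  0.14      ]
now 5.9 [ 0.58105377 -0.0360519   0.18964302] [ 3.14098169e+00  1.11944773e-03 -3.98966980e-01] F [-0.17485198  0.51357184  0.78555415] w 0.0953337301668773 g 0.0 j6 1.794735208148243
go cm/deg 0.020241120162179216 -0.010971257224790023 7.864302337667516 0.05918767739368405
```

play_rows(
  motion=[
    [[1,-0.1,0,3,0],[1,-0.2,0,6,0],[1,-0.2,0,7.8,0],[0.6,-0.2,0,7.8,0],[0.55,-0.2,0,7.8,0],[0.55,-0.2,0,7.8,0],[0.55,-0.2,0,7.8,0],[0.55,-0.2,0,7.8,0]],
  ],
  newtons=30,
)

```text
t: 6.7
ee_pos: [0.5801, -0.0353, 0.1128]
tcp_rot: [-3.141, -0.001, -0.401]
force: [-0.3, 0.6, 0.0]
gripper_width: 0.0604
grip_force: 0.4
```

```bash
python3 -c "
from h import *
togo([.579,-.036,.111],-.4)"
```

```text
now 6.7 [ 0.58012833 -0.03527317  0.11281689] [-3.14135634e+00 -1.25088336e-03 -4.00935640e-01] F [-0.32063242  0.5979995   0.04578943] w 0.06039467851382952 g 0.4059799946844578 j6 1.79744229730601
go cm/deg -0.07551818904788464 0.11095525051253068 0.18168857685254558 -0.05360819572338504
```

play_rows(
  motion=[
    [[0.5,0,0,0,0],[0.5,0,0,0,0],[0.5,0,0,0,0],[0.5,0,0,0,0]],
  ],
  newtons=35,
)

```text
t: 7.1
ee_pos: [0.5802, -0.0351, 0.1125]
tcp_rot: [-3.141, -0.001, -0.401]
force: [-0.3, 1.4, 7.3]
gripper_width: 0.0576
grip_force: 35.0
```

play_rows(
  motion=[
    [[0.5,0,0,-0.02,-5],[0.5,0,0,-0.05,-11],[0.5,0,0,-0.08,-17],[0.5,0,0,-0.1,-23],[0.5,0,0,-0.13,-29],[0.5,0,0,-0.15,-35],[0.5,0,0,-0.18,-41],[0.5,0,0,-0.2,-47]],
  ],
)

```text
t: 7.9
ee_pos: [0.5803, -0.0352, 0.1145]
tcp_rot: [3.141, -0.001, 0.424]
force: [0.3, -0.4, 4.4]
gripper_width: 0.0571
grip_force: 35.0
```

```bash
python3 -c "
from h import *
togo([.579,-.036,.111],-.4);print(r.get_state()['moment'])
a=imaging.read_camera('top')"
```

```text
now 7.9 [ 0.58029768 -0.03521325  0.11445971] [ 3.14088089e+00 -9.15976096e-04  4.23553824e-01] F [ 0.32307359 -0.43060993  4.4295535 ] w 0.05714604819493526 g 34.99975025653839 j6 0.9731357207146157
go cm/deg -0.15063617199041018 0.018387493470592875 0.34597109918411834 47.18615830308403
[ 0.08226929 -0.01684067 -0.09792528]
```

play_rows(
  motion=[
    [[0.5,0,0,-0.03,-7],[0.5,0,0,-0.06,-14],[0.5,0,0,-0.09,-21],[0.5,0,0,-0.12,-28],[0.5,0,0,-0.12,-35],[0.5,0,0,-0.12,-42],[0.5,0,0,-0.12,-49],[0.5,0,0,-0.12,-54]],
  ],
)

```text
t: 8.75
ee_pos: [0.5804, -0.0353, 0.1157]
tcp_rot: [3.14, 0.0, 1.364]
force: [0.5, -1.4, 5.4]
gripper_width: 0.0575
grip_force: 35.0
```

```bash
python3 -c "
from h import *
togo([.579,-.036,.111],-.4);print(r.get_state()['moment'])"
```

```text
now 8.75 [ 0.58038655 -0.0353355   0.11566429] [3.14019132e+00 2.07595424e-04 1.36438286e+00] F [ 0.53898306 -1.37498908  5.38423193] w 0.057497862347729106 g 35.00036358833313 j6 0.032364966447687216
go cm/deg -0.09345671598204837 -0.12209272634618575 0.46642910700668005 101.09169124319578
[-0.14462394 -0.17853464 -0.00095484]
```

The thread moment has dropped to zero. I'll test with a gentle lift.

play_rows(
  motion=[
    [[0.5,0,0,-0.2,0],[0.5,0,0,-0.4,0],[0.5,0,0,-0.6,0],[0.5,0,0,-0.8,0],[0.5,0,0,-0.8,0]],
  ],
)

```text
t: 9.25
ee_pos: [0.5797, -0.0351, 0.1234]
tcp_rot: [-3.141, -0.0, 1.361]
force: [0.6, -1.2, 0.4]
gripper_width: 0.0574
grip_force: 35.0
```

It lifts freely, so I'll go on to 2 cm above the mouth.

play_rows(
  motion=[
    [[0.5,0,0,-0.6,0],[0.5,0,0,-1.2,0],[0.5,0,0,-1.8,0],[0.5,0,0,-2.4,0],[0.5,0,0,-2.8,0],[0.5,0,0,-2.8,0],[0.5,0,0,-2.8,0],[0.5,0,0,-2.8,0]],
  ],
)

```text
t: 10.05
ee_pos: [0.5798, -0.0352, 0.151]
tcp_rot: [-3.141, 0.0, 1.362]
force: [-0.1, 0.5, -1.1]
gripper_width: 0.0573
grip_force: 35.0
```

```bash
python3 -c "
from h import *
togo([.58,-.036,.1515],1.36)
crop('side',230,110,110,110,5.4,'sideE')
print(proj('side',[.58,-.036,.131])-[230,110])"
```

```text
now 10.05 [ 0.57976133 -0.03515148  0.15095142] [-3.14118807e+00  8.29247008e-05  1.36172647e+00] F [-0.09997159  0.4906151  -1.12338214] w 0.05733324145323818 g 34.9995893239975 j6 0.034892733753861434
go cm/deg -0.07805110340685316 0.04095840792588329 -0.054858144595901215 0.09891948076742371
[39.94528945 61.39472863]
```

View pics/sideE.png

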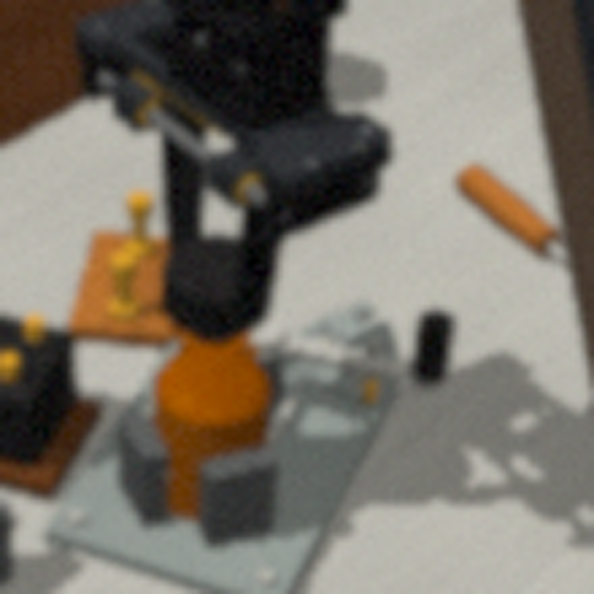

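The cap is held level at about (215,285), clear above the mouth. The jar is standing in its clamp and the lever is in the notch by the stud at (372,390). I'm handing in.

```bash
python3 -c "
from rig import sign_off
print(sign_off())"
```

```text
the job is handed in; nothing more can be done
None
```

The job is handed in, with no verdict reported back: the lever is in the notch by the brass stud, and the cap is unscrewed and held level about 2 cm above the mouth of the jar, which stands in its clamp.

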